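Tip the praline tray with the display wedge

TASK

Lift the orange display wedge up and off the fork it hangs on, lay it flat on the counter in front of the praline tray and push it, thin tip first, squarely under the middle of the tray's near lip until that lip has just come up off its rails, about 5 mm. Finish holding: keep the wedge gripped by its handle with the tray resting on it. Never tip the tray more than about a centimetre or touch it with the gripper, and leave the jar, the gift box and the bowl where they are.

Things in the scene. Friction and masses are not known exactly. Their poses are not given: they have to be found in the camera images.
- wedge: Orange wedge 110 mm long (x), 50 wide (y), white upright handle, 0.15 kg. Origin: flat underside, below the handle's axis; x to the thin tip, z up. Tip 68 mm ahead of the origin, 3 mm thick; top slopes evenly up to 25 mm thick 2 mm behind the origin (22 in 70), then level to the rear end 42 mm behind. Starts hung on the fork by its flange, tip towards the post, within 0.12 rad of the prongs' line
- wedge_tip (a point): Middle of the thin tip edge of the wedge, at its underside. The orange block is polished and slides easily (friction about 0.25); pushing it in takes 2 to 5 N
- wedge_grip (a point): Middle of the wedge's flat white grip, 85 mm above the underside, a good TCP place from above. The grip is 24 mm (x) by 14 mm (y, pinch across this), 59 to 107 mm above the underside. Below it: round flange 44 mm across, 55 to 60 mm above the underside, and round stem 12 mm across, 25 to 55 mm
- stand: Fixed brass fork. Origin: counter, below the hanging place; x along the prongs from open end to post. Two level prongs 8 mm thick, 20 mm free gap, tops 140 mm up, ending at x -38 mm with tips turned up 5 mm. Post at x +115 mm, no taller than the prongs; wooden foot x 75 to 175 mm, 100 mm wide, 10 mm high
- fork (a point): Hanging place: between the prongs, level with their tops, above the stand's origin; the wedge's stem starts within 4 mm of it. The hung wedge has 22 mm between its level top and the prongs' underside: raise it 8 to 18 mm, then draw it out along the stand's -x (over 110 mm until its tip clears the prongs)
- tray_base: Fixed base: two dark steel rails 8 mm high along x, 158 mm apart inside, bare counter between. Origin: counter, below the middle of the tray's near lip; x from the lip to the hinge (200 mm on, 16 mm up), y along the lip. Rails begin 5 mm before the lip
- tray (a joint): Tilt of the gold display tray of pralines (200 by 190 mm, 0.45 to 0.75 kg) about the hinge at its far edge, rad: 0 = lip resting on the rails, growing as the near lip rises (0.025 is a lift of 5 mm at the lip). It falls back by its own weight
- tray_lip (a point): Underside of the middle of the tray's near lip, a round bar 8 mm thick and 190 mm long; 8 mm above the counter at rest, so the wedge, flat on the counter, first touches it when its tip is about 16 mm past this point; each further 10 mm lifts the lip by about 3 mm. The tray with its pralines stands 36 mm above the counter
- jar: Bystander: amber jar with brass cap, 64 mm across, 100 mm high; origin under its centre
- gift_box: Bystander: dark red gift box 84 by 84 by 53 mm; origin under its centre
- bowl: Bystander: white bowl 100 mm across, 45 mm high; origin under its centre

How it is judged (in metres and radians):
On the way:
1. the wedge is off the fork, clear of the stand, in the gripper, the tray still down (horizontal distance between wedge and fork above 0.1 m and contact force between wedge and stand below 0.1 N and contact force between the fingers and wedge above 1 N and value of joint tray below 0.005 rad), for 0.1 s.
At the end, for the whole second after the job is handed in: Near lip at rest on the wedge, lifted 2 to 8 mm (tilt 0.010-0.042); wedge flat on the counter (4 mm, 0.08 rad), tip under the lip within 45 mm of its middle, within 0.26 rad of square, still gripped; arm not touching the tray; jar, gift box and bowl within 20 mm of their starts (value of joint tray between 0.01 and 0.042 rad and not (velocity of joint tray above 0.03 rad/s or velocity of joint tray below -0.03 rad/s) and contact force between wedge and tray above 0.5 N and contact force between the fingers and wedge above 1 N and contact force between the arm and tray below 0.3 N and angle between wedge's own z axis and vertical below 0.08 rad and height (world z) of each of wedge, wedge_tip below 0.004 m and angle between the x axis of wedge and the x axis of tray_base, either way round below 0.26 rad and x of wedge_tip in the frame of tray_base above 0.015 m and y of wedge_tip in the frame of tray_base between -0.045 and 0.045 m and distance of each of jar, gift_box, bowl from where it was at the start of the episode below 0.02 m); the arm keeps its last pose, push and grip.
It fails at once if the tray is tipped more than 13 mm at the lip (value of joint tray above 0.065 rad).
It fails at once if the robot itself pushes or lifts the tray (contact force between the arm and tray above 2 N).
It fails at once if a bystander is knocked or moved (distance of any of jar, gift_box, bowl from where it was at the start of the episode above 0.03 m).
It also fails if it takes over 43 s, if anything falls off the work surface, if the arm or the gripper's body presses on something with over 40 N, if the wrist force passes 120 N, or if a joint passes its speed limit or range.

ROBOT

A 6-joint arm with a two-finger parallel gripper is mounted at the origin on the work surface. World frame = base frame: x ahead of the robot, y to its left, z up, the work surface at z = 0. Lengths are in mm, angles in rad, forces in N, time in s.
With the tool pointing down it reaches from about 350 to 875 mm from the base axis. Payload 4.2 kg.
Tool frame: the origin (TCP) lies between the finger pads, 19 mm behind the fingertips; this is the grasp point; z points along the fingers, y is the line along which they close (so a half turn about z gives the same grasp; the last joint's range is limited). The gripper opens to 85 mm and grips with 20 to 120 N. Pads are 22 mm wide; open, the fingers measure 114 mm over their backs; the gripper's body (76 mm by 85 mm) begins 54 mm behind the grasp point. The pads swing forward as they close: fully open they stand 13 mm farther back than shut.
Start: joints at [-0.942, 0.385, 0.008, 0, -1.194, -0.259], TCP at [225.907, -582.722, 250.012] pointing down, gripper open.
Joint ranges: [-3.14, 3.14], [-1.21, 2.06], [-1.07, 1.41], [-3.16, 2.05], [-2.99, -0.16], [-3.1, 3.1]. Speed limits (rad/s): [2.79, 2.79, 3.14, 3.14, 3.14, 3.14].

INTERFACE

Orientations are given as a unit quaternion [x, y, z, w].
In Python, from bench import arm gives the robot as it stands.
- The arm moves only by the shell command python3 jog.py 'ROWS' [OPENING]. ROWS is a JSON list of rows, 1 to 10 of them, each an object with the fields xyz (a list: dx, dy, dz in units of 50 mm), turn_vec (a list: a rotation vector rx, ry, rz in units of 0.2 rad); a field left out counts as zero; each row is the pose to reach, as a shift and turn from the pose commanded when the command began, along the tool's axes at that moment; what a row does not reach only later rows make up. A row lasts 1/10 s, in which the tool goes at most 50 mm and 0.15 rad, less where a joint would pass 70% of its speed; a pose out of reach is approached as far as the arm can. OPENING is the finger opening in mm, set as the command begins (- or left out keeps the last). The fingers move at their own pace and stop on an object; the grip force is fixed at half the most. Time passes only in rows, so rows that do not move let the fingers close. It prints the time, the measured TCP pose, the force, the opening and the grip force at its end. Input that does not fit is refused with a message, and nothing moves.
- arm.read_state(): the state, without advancing time (a new reading comes with each control period).
- arm.get_image(name): name is "scene" or "side" or "wrist"; returns the picture (420x560x3 uint8, blue, green, red); there is no depth.
- arm.get_calibration(name): a dict with "K" (3x3 intrinsics, pixels), "rvec" (rotation vector, rad) and "tvec" (3), from world to camera coordinates, as OpenCV has them. Camera axes: x right, y down, z forward; pixel columns grow to the right and rows downward; lengths in mm; the calibration is good to about 2 mm. A picture is of the moment at which its call begins: read the wrist's pose just before it. get_calibration takes no time and is no camera call; for the wrist camera it gives the pose at the moment of the call.
- arm.job_done(): hands the job in; it is judged then, once.
The state is a dict: "clock": time; "joints": joint angles; "joint_vel": joint speeds; "joint_efforts": joint torques, N m; "position": TCP position; "ee_rot": TCP orientation; "contact_force": force on the tool from outside, world axes, zero at the start; "wrist_torque": the same for the moment, N m; "gripper_width": finger opening in mm; "grasp_force": force on a finger pad.
Only numpy, scipy, OpenCV 4.12 (cv2) and the standard library are available. Lean on these libraries where they do the work, as an engineer would, in place of code of your own. Each camera call takes 0.05 s, during which the arm holds its last target. There are 200 camera calls.

## Working session

There is one attempt and no reset: what is moved stays moved. The work goes in short steps, Python scripts to look and compute and a shell command to move; the robot and the scene stay as the last step left them, time stands still between calls to the robot, and variables do not carry over. Pictures are saved under pics/ and viewed, at most 10 in all, crops included, and the job is handed in when it is done.

```bash
ls; mkdir -p pics
python3 - <<'E'
from bench import arm
import cv2,numpy as np
for n in("scene","side","wrist"):
    c=arm.get_calibration(n); im=arm.get_image(n); cv2.imwrite(f"pics/{n}0.png",im)
    R=cv2.Rodrigues(np.array(c["rvec"],float))[0]; print(n,np.round(c["K"],1).tolist(),np.round(-R.T@np.array(c["tvec"],float).ravel()),np.round(R[2],2))
print(arm.read_state())
E
```

```text
bench.py
jog.py
pics
scene [[434.4, 0.0, 281.1], [0.0, 434.4, 205.9], [0.0, 0.0, 1.0]] [1453.  753. 1016.] [-0.57 -0.53 -0.62]
side [[493.1, 0.0, 278.7], [0.0, 493.1, 211.3], [0.0, 0.0, 1.0]] [ 285. 1153.  921.] [ 0.25 -0.79 -0.55]
wrist [[290.0, 0.0, 279.0], [0.0, 290.0, 213.9], [0.0, 0.0, 1.0]] [ 163. -608.  373.] [ 0.25  0.1  -0.96]
{'clock': 0.15, 'joints': array([-9.42405923e-01,  3.85393387e-01,  6.92623919e-03, -3.60268289e-04,
       -1.19398522e+00, -2.58598358e-01]), 'joint_vel': array([-0.00104805, -0.00204066,  0.00155992,  0.00195231,  0.00096105,
        0.00151735]), 'joint_efforts': array([-1.21208279e-03, -3.92676866e+01,  1.88583505e+01,  4.18871775e+00,
       -3.40946615e-03, -1.34115515e-05]), 'position': array([ 225.75663964, -582.36249389,  249.15820173]), 'ee_rot': array([-1.83778975e-01,  9.82967230e-01,  8.19763346e-04, -2.04058764e-04]), 'contact_force': array([ 0.49691585,  0.21991866, -0.44634676]), 'wrist_torque': array([-0.04467907, -0.04606716,  0.0311755 ]), 'grasp_force': 0.0, 'gripper_width': 85.14122195822874}
```

View pics/scene0.png

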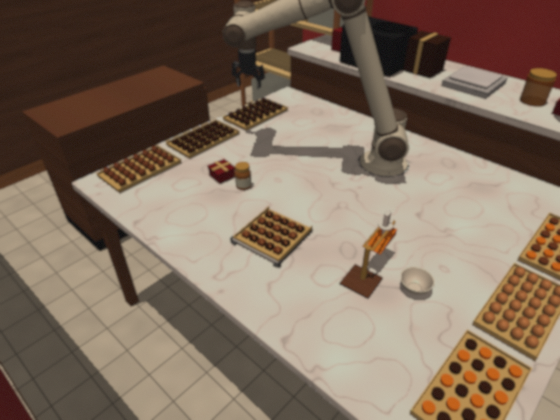

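View pics/side0.png

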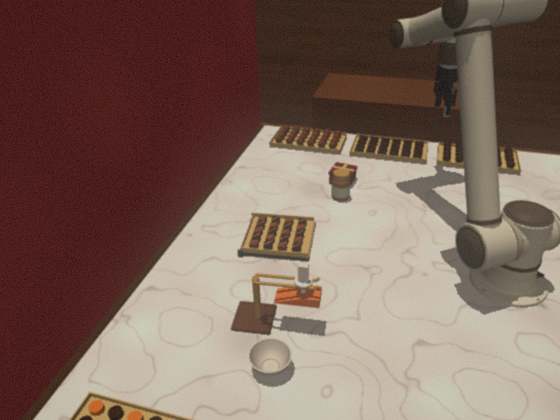

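The scene view shows the tray near (272,235), the fork and wedge near (380,240) with the foot at (361,281), and the bowl at (417,284). In the side view the tray is at (279,237), the wedge at (300,290) and the foot at (254,317). Next I'll zoom in on both.

Run:
```python
import cv2,numpy as np
a=cv2.imread("pics/scene0.png");b=cv2.imread("pics/side0.png")
z=lambda i,x,y,w,h,f:cv2.resize(i[y:y+h,x:x+w],None,fx=f,fy=f,interpolation=cv2.INTER_CUBIC)
cv2.imwrite("pics/z1.png",np.hstack([z(a,225,200,100,150,4),z(a,330,200,100,150,4)])[:, :800][:600])
cv2.imwrite("pics/z2.png",z(b,225,205,120,150,4))
```

```text
(no output)
```

View pics/z1.png

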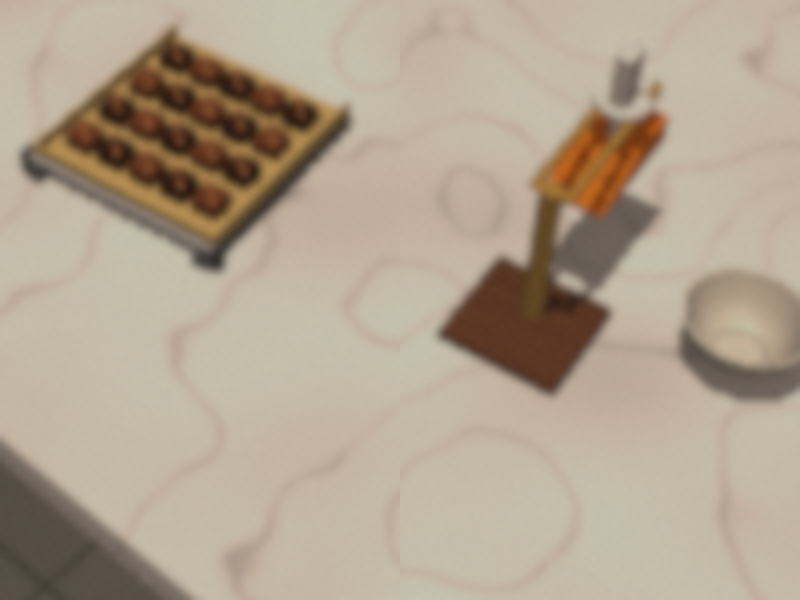

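View pics/z2.png

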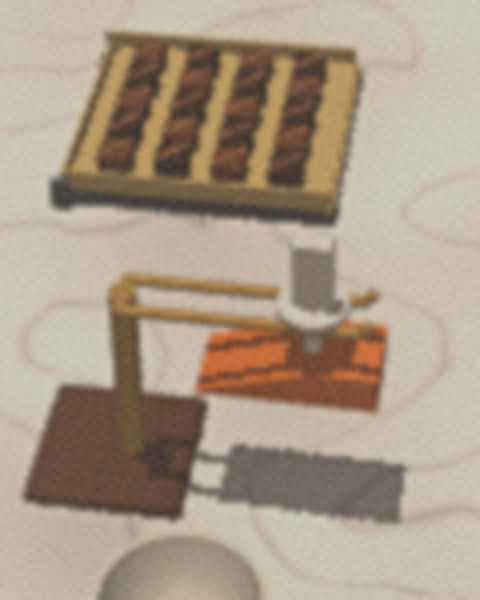

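Clear from the zooms: the tray's lip faces the robot, with the hinge blocks at the far +x side. The fork's open end also faces the robot, with the wedge tip pointing away. I'll compute rough positions from these pixels.

```bash
cat > h.py <<'E'
from bench import arm
import cv2,numpy as np
from scipy.spatial.transform import Rotation as Ro
def cam(n):
    c=arm.get_calibration(n); return np.array(c["K"],float),cv2.Rodrigues(np.array(c["rvec"],float))[0],np.array(c["tvec"],float).ravel()
def ray(c,p,z):
    K,R,t=c; o=-R.T@t; d=R.T@np.linalg.solve(K,[p[0],p[1],1.]); return o+d*(z-o[2])/d[2]
def proj(c,P):
    K,R,t=c; q=K@(R@np.array(P,float)+t); return q[:2]/q[2]
def tool(dw):  # world shift (mm) to tool axes
    return np.round(Ro.from_quat(arm.read_state()["ee_rot"]).inv().apply(dw),1)
E
python3 - <<'E'
from h import *
S=cam("scene");D=cam("side")
L=lambda x,y:(225+x/4,200+y/4); Rr=lambda x,y:(330+(x-400)/4,200+y/4); E=lambda x,y:(225+x/4,205+y/4)
for p in [(503,260),(608,312),(553,390),(440,335)]: print("foot sc",ray(S,Rr(*p),10).round())
for p in [(62,388),(207,403),(180,515),(27,497)]: print("foot si",ray(D,E(*p),10).round())
print("grip top",ray(S,Rr(628,58),192).round(),ray(D,E(313,240),192).round())
for p in [(35,175),(210,265),(347,125)]: print("rail sc",ray(S,L(*p),0).round())
for p in [(62,205),(335,218)]: print("rail si",ray(D,E(*p),0).round())
for p in [(72,180),(335,205),(357,60),(108,38)]: print("tray si",ray(D,E(*p),20).round())
E
```

```text
foot sc [590. 269.  10.]
foot sc [580. 360.  10.]
foot sc [673. 372.  10.]
foot sc [686. 279.  10.]
foot si [675. 280.  10.]
foot si [579. 268.  10.]
foot si [567. 364.  10.]
foot si [662. 375.  10.]
grip top [514. 305. 192.] [500. 303. 192.]
rail sc [780. -97.   0.]
rail sc [755.  83.   0.]
rail sc [552.  57.   0.]
rail si [747.  88.   0.]
rail si [547.  50.   0.]
tray si [740.  81.  20.]
tray si [545.  59.  20.]
tray si [ 572. -125.   20.]
tray si [ 777. -105.   20.]
```

Units first: shifts go in units of 50 mm and turns go in units of 0.2 rad. So -50 mm is -1, 357 mm is 7.14, 0.24 rad is 1.2.

```bash
python3 jog.py '[{"xyz":[-0.4,0.46,0],"turn_vec":[0,0,0.1]},{"xyz":[-1,1.16,0],"turn_vec":[0,0,0.25]},{"xyz":[-1.64,1.9,0],"turn_vec":[0,0,0.4]},{"xyz":[-2.28,2.64,0],"turn_vec":[0,0,0.55]},{"xyz":[-2.94,3.4,0],"turn_vec":[0,0,0.7]},{"xyz":[-3.58,4.14,0],"turn_vec":[0,0,0.85]},{"xyz":[-4.22,4.88,0],"turn_vec":[0,0,1]},{"xyz":[-4.86,5.64,0],"turn_vec":[0,0,1.15]},{"xyz":[-5.52,6.4,0],"turn_vec":[0,0,1.2]},{"xyz":[-6.16,7.14,0],"turn_vec":[0,0,1.2]}]' && python3 jog.py '[{"xyz":[-0.86,1.36,0]},{"xyz":[-1.2,1.88,0]},{"xyz":[-1.2,1.88,0]},{"xyz":[-1.2,1.88,0]}]'
python3 - <<'E'
from h import *
s=arm.read_state();print(s["clock"],s["position"],s["ee_rot"]);C=cam("wrist");im=arm.get_image("wrist");cv2.imwrite("pics/w1.png",im)
np.savez("w1.npz",K=C[0],R=C[1],t=C[2]);print(-C[1].T@C[2])
E
```

```text
clock: 1.15
position: [384.1, -136.6, 250.2]
ee_rot: [-0.065, 0.998, 0.0, 0.0]
contact_force: [1.0, -0.3, 0.2]
gripper_width: 85.4
grasp_force: 0.0
clock: 1.55
position: [431.8, -36.1, 249.7]
ee_rot: [-0.067, 0.998, -0.0, -0.0]
contact_force: [-1.1, -0.6, 0.3]
gripper_width: 85.4
grasp_force: 0.0
1.55 [431.76251162 -36.08086488 249.67647542] [-6.65069638e-02  9.97785873e-01 -1.44214915e-05 -4.19163176e-04]
[364.58167895 -45.64262191 373.83440938]
```

View pics/w1.png

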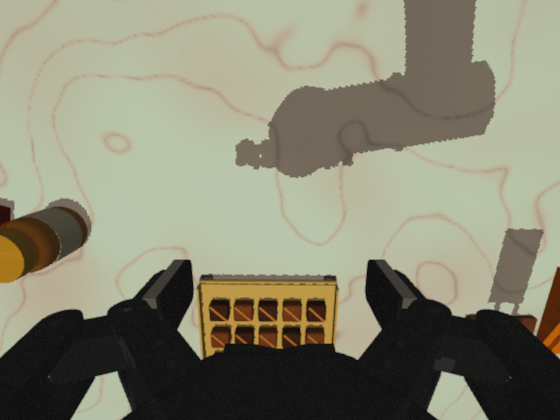

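The wrist view shows the tray's near lip as a grey bar along row ~277, from column 200 to 337. The jar is on the left and the wedge and foot are on the right. I'll segment the lip for precision.

Run:
```python
from h import *
f=np.load("w1.npz");C=(f["K"],f["R"],f["t"]);im=cv2.imread("pics/w1.png")
for x in(199,204,209,230,268,300,328,334): print(x,[tuple(int(v) for v in im[y,x]) for y in range(270,290,2)])
for y in(278,282,300): print(y,[(x,int(im[y,x].sum())) for x in list(range(194,214,2))+list(range(324,344,2))])
for a,b in(((200,278),(337,278)),):
    for z in(8,16,20): print(z,ray(C,a,z).round(1),ray(C,b,z).round(1))
```

```text
199 [(161, 188, 185), (161, 187, 185), (160, 186, 185), (151, 176, 176), (130, 151, 153), (82, 118, 137), (75, 134, 161), (45, 77, 92), (28, 54, 69), (25, 49, 63)]
204 [(162, 188, 186), (160, 187, 185), (120, 140, 140), (30, 34, 35), (43, 47, 49), (44, 91, 116), (55, 113, 144), (58, 123, 153), (71, 151, 187), (71, 152, 187)]
209 [(163, 189, 187), (162, 188, 186), (76, 87, 94), (30, 31, 34), (52, 56, 59), (43, 90, 116), (74, 147, 179), (62, 125, 155), (72, 152, 189), (73, 153, 188)]
230 [(164, 192, 186), (164, 190, 186), (129, 150, 150), (90, 104, 114), (90, 104, 115), (43, 87, 110), (71, 142, 175), (55, 111, 136), (74, 153, 188), (72, 152, 187)]
268 [(165, 193, 185), (167, 193, 186), (166, 194, 186), (92, 105, 116), (93, 107, 115), (45, 81, 103), (68, 136, 174), (46, 95, 118), (72, 154, 187), (73, 153, 188)]
300 [(167, 196, 183), (165, 193, 183), (167, 195, 185), (93, 107, 118), (92, 108, 119), (51, 79, 97), (61, 129, 165), (41, 83, 104), (74, 153, 189), (71, 152, 188)]
328 [(168, 194, 185), (167, 194, 185), (132, 153, 153), (40, 41, 44), (57, 61, 65), (35, 60, 75), (56, 122, 157), (
[... 380 characters left out ...]
, (332, 124), (334, 122), (336, 359), (338, 542), (340, 542), (342, 538)]
282 [(194, 486), (196, 475), (198, 470), (200, 295), (202, 359), (204, 312), (206, 400), (208, 400), (210, 397), (212, 399), (324, 338), (326, 346), (328, 335), (330, 339), (332, 338), (334, 335), (336, 366), (338, 540), (340, 538), (342, 535)]
300 [(194, 520), (196, 470), (198, 355), (200, 138), (202, 338), (204, 413), (206, 411), (208, 404), (210, 373), (212, 132), (324, 266), (326, 406), (328, 404), (330, 411), (332, 411), (334, 290), (336, 329), (338, 468), (340, 518), (342, 495)]
8 [ 571.5 -129.     8. ] [545.8  60.3   8. ]
16 [ 566.9 -127.1   16. ] [541.8  58.   16. ]
20 [ 564.7 -126.2   20. ] [539.8  56.8  20. ]
```

```bash
python3 jog.py '[{"xyz":[-0.04,0.5,-0.04]},{"xyz":[-0.14,1.4,-0.1]},{"xyz":[-0.22,2.32,-0.14]},{"xyz":[-0.32,3.26,-0.2]},{"xyz":[-0.4,4.2,-0.26]},{"xyz":[-0.5,5.12,-0.32]},{"xyz":[-0.58,6,-0.36]},{"xyz":[-0.64,6.6,-0.4]},{"xyz":[-0.64,6.6,-0.4]},{"xyz":[-0.64,6.6,-0.4]}]'
python3 - <<'E'
from h import *
s=arm.read_state();print(s["clock"],s["position"],s["ee_rot"]);C=cam("wrist");im=arm.get_image("wrist");cv2.imwrite("pics/w2.png",im)
np.savez("w2.npz",K=C[0],R=C[1],t=C[2])
E
```

```text
clock: 2.6
position: [420.5, 292.5, 269.5]
ee_rot: [-0.064, 0.998, -0.001, -0.001]
contact_force: [-0.2, -0.6, -0.7]
gripper_width: 85.9
grasp_force: 0.0
2.6 [420.53052334 292.4972735  269.53465257] [-6.42177189e-02  9.97935589e-01 -5.38823159e-04 -5.95412367e-04]
```

View pics/w2.png

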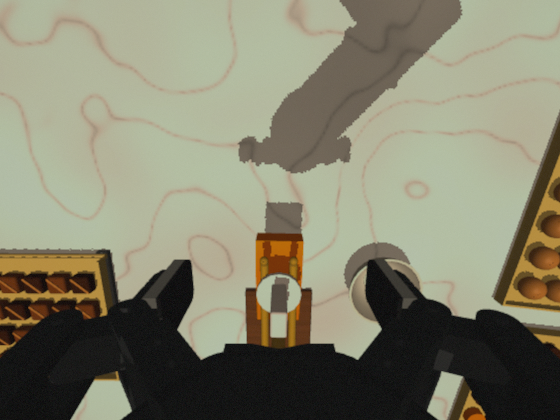

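The wrist view shows the wedge's rear edge along row ~235-242, columns 257-302. The flange disc is centred near (279,294), the prong tips are at (265,262) and (292,262), and the grip top is near (279,325). The bowl is at (383,285).

Run:
```python
from h import *
f=np.load("w2.npz");C=(f["K"],f["R"],f["t"]);im=cv2.imread("pics/w2.png");hsv=cv2.cvtColor(im,cv2.COLOR_BGR2HSV)
# flange+grip top: white/grey within region
m=((hsv[...,1]<60)).astype(np.uint8)
for y in(276,284,292,300,308,316,324,332,338): print("row",y,"".join("%4d"%v for v in im[y,254:306:2,0]))
for y in (232,234,238,242,246):
    o=[x for x in range(230,330) if hsv[y,x,1]>150]; print(y,o[:1],o[-1:])
b=ray(C,(257,241),110);c=ray(C,(302,241),110);print("rear top",b.round(1),c.round(1),(b+c)/2,np.arctan2(-(c-b)[0],(c-b)[1]))
print("flange",ray(C,(279,294),145)); print("prong tips",ray(C,(265.5,262),145),ray(C,(292,262),145))
print("tray corner side",ray(C,(108,252),20)); print("bowl",ray(C,(385,285),45))
S=cam("scene");D=cam("side")
for P in([500,305,192],[506,305,192]): print(proj(S,P),proj(D,P),proj(C,P))
```

```text
row 276  154  10  10  10  26  28  54 106 151 164 164 129 163 165 163 163 152 128  70  43  24  17  10  10 124 161
row 284  156  72  53 155 164 163 162 164 164 128  90  73  74  73  70  72  84 135 162 162 161 162  81  10 158 161
row 292   21 110 162 161 162 163 162 161 155  61  65  63  64  63  64  63  72  88 161 160 162 161 162 132  27  25
row 300   24  10 150 161 160 162 161 162 139  65  64  63  63  63  64  64  82 150 160 161 161 162 162  69  26  26
row 308   28  14  10  10  95 154 160 160 123  63  66  63  64  64  65  64  67 161 159 160 128  10  10  24  28  26
row 316   25  18  10  10  24  27  29  13 102 156 161 160 162 160 160 161 130  10  23  27  27  10  10  26  24  26
row 324   28  30  26  24  21  29  22  17 107 156 159 160 160 162 159 158 108  23  22  32  19  25  25  26  24  23
row 332   25  29  29  26  24  28  31  22 112 156 160 159 158 159 158 155  99  19  32  33  22  23  24  26  27  24
row 338   30  31  28  29  25  28  28  22  25  19  14  29  33  33  35  25  26  25  25  27  25  28  27  28  24  28
232 [] []
234 [258] [300]
238 [257] [301]
242 [256] [302]
246 [256] [302]
rear top [463.  274.2 110. ] [456.9 320.7 110. ] [459.93500347 297.42026277 110.        ] 0.13062954963529147
flange [500.73656863 302.28800377 145.        ]
prong tips [469.15592951 285.46213719 145.        ] [465.93411668 309.96001344 145.        ]
tray corner side [540.90353107  67.87016959  20.        ]
bowl [528.10002557 448.65800645  45.        ]
[389.50716327 212.37797393] [302.86217706 265.63152576] [282.36369466 324.59694401]
[388.42339773 213.31824511] [300.32840438 265.19405989] [281.3828443  330.91508085]
```

To row units: 97 mm is 1.94, 85 mm is 1.7.

```bash
python3 jog.py '[{"xyz":[-0.5,0,0]},{"xyz":[-1.2,0,0]},{"xyz":[-1.62,0,0.2]},{"xyz":[-1.62,0,0.7]},{"xyz":[-1.62,0,1.3]},{"xyz":[-1.62,0,1.7]},{"xyz":[-1.62,0,1.94]},{"xyz":[-1.62,0,1.94]},{"xyz":[-1.62,0,1.94]}]'
python3 - <<'E'
from h import *
s=arm.read_state();p=s["position"];print(p,s["ee_rot"],"tool shift to grip",tool(np.array([501,302.5,172])-p))
C=cam("wrist");im=arm.get_image("wrist");cv2.imwrite("pics/w3.png",im)
E
```

```text
clock: 3.55
position: [501.4, 303.8, 174.1]
ee_rot: [-0.065, 0.998, 0.0, 0.001]
contact_force: [0.3, -0.4, 0.5]
gripper_width: 85.8
grasp_force: 0.0
[501.42913688 303.8372864  174.07212364] [-6.45127584e-02  9.97916575e-01  3.08763210e-04  7.19192182e-04] tool shift to grip [ 0.6 -1.3  2.1]
```

View pics/w3.png

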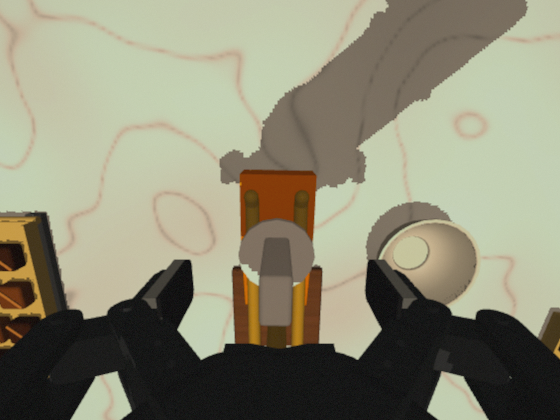

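The grip, about columns 260-292, sits between the pads at 191 and 367, aligned with the wedge. I'll close now.

```bash
python3 jog.py '[{"xyz":[0,-0.026,0.04]},{"xyz":[0,-0.026,0.04]}]' && python3 jog.py '[{},{},{},{},{},{},{}]' 0
```

```text
clock: 3.8
position: [501.0, 303.1, 171.7]
ee_rot: [-0.065, 0.998, 0.0, 0.0]
contact_force: [-1.0, 0.2, 1.4]
gripper_width: 85.4
grasp_force: 0.0
clock: 4.5
position: [500.9, 303.0, 171.1]
ee_rot: [-0.065, 0.998, 0.0, 0.0]
contact_force: [-1.1, -0.2, 2.3]
gripper_width: 13.5
grasp_force: 60.0
```

```bash
python3 jog.py '[{"xyz":[0,0,-0.08]},{"xyz":[0,0,-0.2]},{"xyz":[0,0,-0.26]},{"xyz":[0,0,-0.26]}]' && python3 jog.py '[{"xyz":[0.1,0,0]},{"xyz":[0.3,0,0]},{"xyz":[0.5,0,0]},{"xyz":[0.7,0,0]},{"xyz":[0.8,0,0]}]'
python3 - <<'E'
from h import *
arm_im=arm.get_image("side");w=arm.get_image("wrist")
cv2.imwrite("pics/s4.png",np.hstack([cv2.resize(arm_im[190:350,210:350],None,fx=2.6,fy=2.6),cv2.resize(w[100:420,140:440],None,fx=1.3,fy=1.3)]))
E
```

```text
clock: 4.9
position: [501.1, 303.3, 184.7]
ee_rot: [-0.065, 0.998, 0.0, 0.001]
contact_force: [0.7, -1.0, -1.9]
gripper_width: 13.2
grasp_force: 59.9
clock: 5.4
position: [459.8, 297.5, 184.1]
ee_rot: [-0.065, 0.998, -0.0, -0.0]
contact_force: [0.0, 0.9, -0.7]
gripper_width: 13.2
grasp_force: 59.9
```

View pics/s4.png

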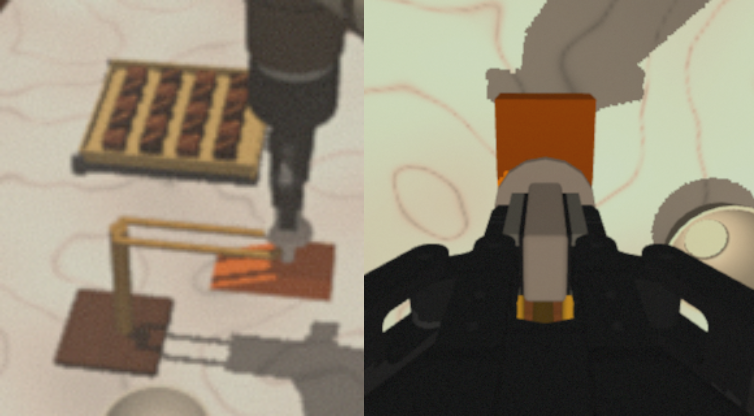

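The wedge is sliding out squarely with no contact force. I'll continue until it is clear.

To row units: 8 mm is 0.16, 90 mm is 1.8.

```bash
python3 jog.py '[{"xyz":[0.16,0,0]},{"xyz":[0.5,0,0]},{"xyz":[0.9,0,0]},{"xyz":[1.3,0,0]},{"xyz":[1.64,0,0]},{"xyz":[1.8,0,0]},{"xyz":[1.8,0,0]}]'
python3 - <<'E'
from h import *
s=arm.read_state();p=s["position"]
lip=np.array([558,-34.5]);u=np.array([np.cos(.135),np.sin(.135)])
# origin so that tip (68 ahead) is 45 mm before lip
t=lip-u*(68+45);print(t,tool([*(t-p[:2]),120-p[2]]),p)
E
```

```text
clock: 6.2
position: [371.4, 286.1, 184.3]
ee_rot: [-0.065, 0.998, 0.0, 0.0]
contact_force: [0.1, 1.3, -1.2]
gripper_width: 13.8
grasp_force: 59.8
[446.02814957 -49.70870514] [ -30.2 -342.7   64.2] [371.39452825 286.11102057 184.2980806 ]
```

```bash
python3 jog.py '[{"xyz":[-0.02,-0.3,0]},{"xyz":[-0.08,-0.9,0.1]},{"xyz":[-0.16,-1.76,0.3]},{"xyz":[-0.24,-2.64,0.5]},{"xyz":[-0.32,-3.52,0.7]},{"xyz":[-0.4,-4.4,0.9]},{"xyz":[-0.48,-5.28,1.1]},{"xyz":[-0.56,-6.1,1.24]},{"xyz":[-0.6,-6.66,1.28]},{"xyz":[-0.6,-6.86,1.28]}]' && python3 jog.py '[{},{}]'
python3 - <<'E'
from h import *
s=arm.read_state();print(s["position"],s["ee_rot"]);C=cam("wrist");im=arm.get_image("wrist");cv2.imwrite("pics/w5.png",im);np.savez("w5.npz",K=C[0],R=C[1],t=C[2])
b=arm.get_image("side");cv2.imwrite("pics/sd5.png",b);cv2.imwrite("pics/sc5.png",arm.get_image("scene"))
a=cv2.imread("pics/sc5.png")
cv2.imwrite("pics/m5.png",np.vstack([np.hstack([im[200:420,130:430],cv2.resize(b[190:300,220:370],None,fx=2,fy=2)]),cv2.resize(a[170:290,220:370],None,fx=2,fy=2).repeat(1,0) if 0 else np.pad(cv2.resize(a[170:290,220:370],None,fx=2,fy=2),((0,0),(0,300),(0,0)))]))
E
```

```text
clock: 7.2
position: [446.4, -53.2, 119.4]
ee_rot: [-0.063, 0.998, -0.0, -0.001]
contact_force: [0.9, 0.8, -1.7]
gripper_width: 13.1
grasp_force: 59.9
clock: 7.4
position: [446.3, -50.1, 120.1]
ee_rot: [-0.065, 0.998, 0.0, 0.0]
contact_force: [-0.6, -0.1, -0.9]
gripper_width: 13.1
grasp_force: 59.9
[446.33856405 -50.06549415 120.12550115] [-6.45815524e-02  9.97912409e-01  5.45957303e-05  2.07652461e-04]
```

View pics/m5.png

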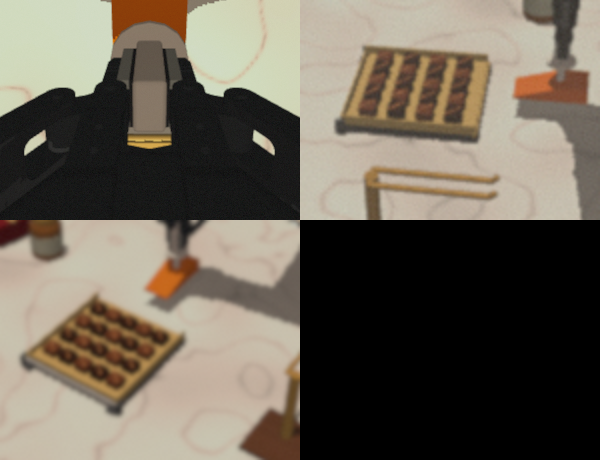

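The wedge hangs level and in line with the tray's middle, tip ahead of the lip and clear of it. Now I'll lower it to touch the counter.

To row units: 31 mm is 0.62, 30 mm is 0.6.

```bash
python3 jog.py '[{"xyz":[0,0,0.16]},{"xyz":[0,0,0.36]},{"xyz":[0,0,0.52]},{"xyz":[0,0,0.6]},{"xyz":[0,0,0.62]},{"xyz":[0,0,0.62]}]' && python3 jog.py '[{"xyz":[0,0,0.02]},{"xyz":[0,0,0.03]},{"xyz":[0,0,0.04]},{"xyz":[0,0,0.04]}]'
```

```text
clock: 8.15
position: [446.1, -50.1, 88.8]
ee_rot: [-0.065, 0.998, -0.0, -0.0]
contact_force: [-0.4, -0.2, -1.3]
gripper_width: 13.3
grasp_force: 59.9
clock: 8.55
position: [446.1, -50.1, 87.1]
ee_rot: [-0.065, 0.998, 0.0, 0.0]
contact_force: [-1.1, -0.9, -1.9]
gripper_width: 13.6
grasp_force: 59.9
```

```bash
for i in 1 2 3; do python3 jog.py '[{"xyz":[0,0,0.01]},{"xyz":[0,0,0.014]},{"xyz":[0,0,0.014]}]' | egrep "pos|cont"; done
```

```text
position: [446.1, -50.1, 86.3]
contact_force: [-0.5, 0.2, -1.1]
position: [446.2, -50.1, 86.1]
contact_force: [-2.1, -0.3, 4.7]
position: [446.2, -50.2, 86.0]
contact_force: [-4.1, -0.3, 11.5]
```

To row units: -34 mm is -0.68, -16 mm is -0.32.

```bash
python3 jog.py '[{"xyz":[0,0,-0.016]},{"xyz":[-0.08,0,-0.016]},{"xyz":[-0.2,0,-0.016]},{"xyz":[-0.32,0,-0.016]},{"xyz":[-0.44,0,-0.016]},{"xyz":[-0.56,0,-0.016]},{"xyz":[-0.68,0,-0.016]},{"xyz":[-0.8,0,-0.016]},{"xyz":[-0.8,0,-0.016]}]' | egrep "clock|pos|cont"
python3 - <<'E'
from h import *
s=arm.read_state();print(s["position"],s["contact_force"])
a=arm.get_image("scene");b=arm.get_image("side");w=arm.get_image("wrist");cv2.imwrite("pics/sc6.png",a);cv2.imwrite("pics/sd6.png",b);cv2.imwrite("pics/wr6.png",w)
cv2.imwrite("pics/m6.png",np.hstack([cv2.resize(a[185:275,225:325],None,fx=4,fy=4,interpolation=cv2.INTER_CUBIC),cv2.resize(b[200:290,235:335],None,fx=4,fy=4,interpolation=cv2.INTER_CUBIC)]))
E
```

```text
clock: 10.35
position: [487.0, -44.8, 86.1]
contact_force: [0.7, -1.3, 4.4]
[486.9870668  -44.83971738  86.08875823] [ 0.69781538 -1.3495766   4.39779426]
```

View pics/m6.png

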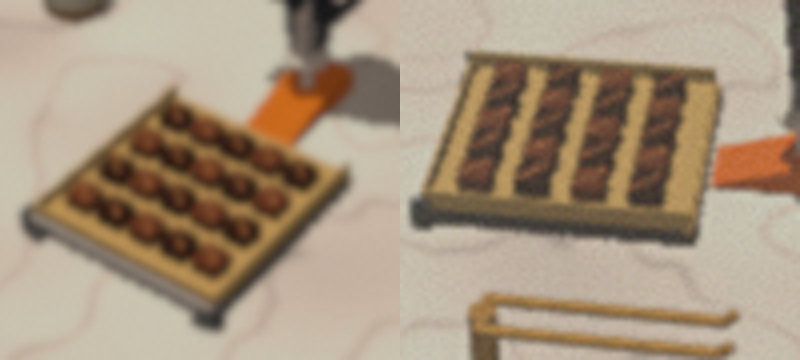

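The wedge is flat with its tip right at the lip and centred, and the tray is still down. I'll push on slowly, watching the force.

To row units: -12 mm is -0.24, -8 mm is -0.16.

```bash
python3 jog.py '[{"xyz":[-0.08,0,0]},{"xyz":[-0.16,0,0]},{"xyz":[-0.24,0,0]},{"xyz":[-0.24,0,0]}]'| egrep "clock|pos|cont"; for i in 1 2 3 4 5; do python3 jog.py '[{"xyz":[-0.04,0,0]},{"xyz":[-0.08,0,0]},{"xyz":[-0.08,0,0]}]' | egrep "clock|pos|cont"; done
```

```text
clock: 10.9
position: [497.4, -43.5, 86.1]
contact_force: [-1.6, -1.2, 6.7]
clock: 11.2
position: [500.8, -43.1, 86.1]
contact_force: [-3.2, -0.6, 7.4]
clock: 11.5
position: [504.8, -42.6, 86.1]
contact_force: [-3.1, -1.1, 8.1]
clock: 11.8
position: [508.8, -42.0, 86.1]
contact_force: [-2.5, -1.6, 8.2]
clock: 12.1
position: [511.0, -41.8, 86.2]
contact_force: [-8.2, -0.6, 13.0]
clock: 12.4
position: [512.9, -41.8, 86.4]
contact_force: [-13.0, -2.2, 18.5]
```

Run:
```python
from h import *
s=arm.read_state();print(s["clock"],s["position"],s["ee_rot"],s["contact_force"],s["wrist_torque"],s["grasp_force"],s["gripper_width"])
for n,o,(x,y,w,h) in(("scene","sc6",(262,218,40,30)),("scene","sc6",(232,238,50,24)),("side","sd6",(300,220,30,35)),("side","sd6",(245,225,30,30))):
    pass
a0=cv2.imread("pics/sc6.png",0).astype(np.float32);b0=cv2.imread("pics/sd6.png",0).astype(np.float32)
A=arm.get_image("scene");B=arm.get_image("side");cv2.imwrite("pics/sc7.png",A);cv2.imwrite("pics/sd7.png",B);W=arm.get_image("wrist");cv2.imwrite("pics/wr7.png",W)
a=cv2.cvtColor(A,6).astype(np.float32);b=cv2.cvtColor(B,6).astype(np.float32)
S=cam("scene");D=cam("side")
lip=np.array([558,-34.5]);u=np.array([np.cos(.135),np.sin(.135)]);v=np.array([-u[1],u[0]])
def sh(i0,i1,c,d,l,r=11):
    p=proj(c,[*(lip+u*d+v*l),30]).round().astype(int);sl=np.s_[p[1]-r:p[1]+r,p[0]-r:p[0]+r]
    return np.round(cv2.phaseCorrelate(i0[sl].copy(),i1[sl].copy(),cv2.createHanningWindow((2*r,2*r),cv2.CV_32F))[0],2)
for d in(30,100,170):
  for l in(-40,50): print(d,l,"scene",sh(a0,a,S,d,l),"side",sh(b0,b,D,d,l))
print("side px for 5mm lift",proj(D,[560,-34,35])-proj(D,[560,-34,30]),proj(S,[560,-34,35])-proj(S,[560,-34,30]))
```

```text
12.4 [512.91087832 -41.80957767  86.42568715] [-6.44890783e-02  9.97905666e-01 -5.91082012e-04 -5.00910248e-03] [-12.95895437  -2.20282863  18.48270887] [-0.08012622  3.20997459  0.03963066] 62.735230922698975 12.943906356973807
30 -40 scene [-0.02 -0.02] side [-0.31 -0.3 ]
30 50 scene [-0.12  0.07] side [ 0.14 -0.3 ]
100 -40 scene [0.16 0.17] side [-0.25 -0.11]
100 50 scene [-0.31 -0.29] side [-0.12  0.21]
170 -40 scene [-0.22 -0.16] side [0.02 0.12]
170 50 scene [-0.22 -0.06] side [-0.02  0.02]
side px for 5mm lift [ 0.02081445 -1.32600191] [ 0.01477661 -1.08514302]
```

```bash
for i in 1 2; do python3 jog.py '[{"xyz":[0,0,-0.012]},{"xyz":[0,0,-0.012]},{"xyz":[0,0,-0.012]}]' | egrep "clock|pos|cont|rot"; python3 -c "
from h import *
print(arm.read_state()['wrist_torque'])"; done
```

```text
clock: 12.85
position: [513.0, -41.8, 86.5]
ee_rot: [-0.064, 0.998, -0.0, -0.005]
contact_force: [-11.0, -0.2, 13.9]
[-0.13330667  2.80855391  0.05793732]
clock: 13.15
position: [513.1, -41.7, 86.6]
ee_rot: [-0.064, 0.998, -0.0, -0.005]
contact_force: [-8.9, -1.4, 8.9]
[-0.26137299  2.43926664  0.05837282]
```

To row units: -0.3 mm is -0.006, -0.012 rad is -0.06.

```bash
python3 jog.py '[{"xyz":[0,0,-0.006],"turn_vec":[0,-0.06,0]},{"xyz":[0,0,-0.006],"turn_vec":[0,-0.06,0]},{"xyz":[0,0,-0.006],"turn_vec":[0,-0.06,0]}]' | egrep "clock|pos|cont|rot"; for i in 1 2; do python3 jog.py '[{"xyz":[-0.02,0,0]},{"xyz":[-0.04,0,0]},{"xyz":[-0.04,0,0]}]' | egrep "clock|pos|cont|rot";done;  python3 -c "
from h import *
print(arm.read_state()['wrist_torque'])"
```

```text
clock: 13.45
position: [513.3, -41.6, 86.1]
ee_rot: [-0.064, 0.998, 0.0, 0.001]
contact_force: [-6.0, -1.4, 5.8]
clock: 13.75
position: [514.7, -41.5, 86.1]
ee_rot: [-0.064, 0.998, -0.0, 0.0]
contact_force: [-7.7, -0.7, 7.3]
clock: 14.05
position: [516.6, -41.3, 86.1]
ee_rot: [-0.064, 0.998, -0.0, 0.0]
contact_force: [-7.2, -1.1, 7.6]
[-0.33015951  2.28779936  0.05820732]
```

It now slides in steadily at about 7 N. I'll push further and then measure the tray's lift.

Units first: shifts go in units of 50 mm and turns go in units of 0.2 rad. So -2 mm is -0.04, -4 mm is -0.08.

```bash
for i in 1 2; do python3 jog.py '[{"xyz":[-0.02,0,0]},{"xyz":[-0.04,0,0]},{"xyz":[-0.06,0,0]},{"xyz":[-0.08,0,0]},{"xyz":[-0.08,0,0]}]' | egrep "clock|pos|cont|rot";done
cat > lift.py <<'E'
from h import *
im={}
for n,k in(("scene","sc6"),("side","sd6")):
    im[n]=(cam(n),cv2.imread(f"pics/{k}.png",0).astype(np.float32),np.mean([cv2.cvtColor(arm.get_image(n),6) for _ in range(4)],0).astype(np.float32))
lip=np.array([558,-34.5]);u=np.array([np.cos(.135),np.sin(.135)]);v=np.array([-u[1],u[0]])
w=cv2.createHanningWindow((28,28),cv2.CV_32F)
for n,(c,i0,i1) in im.items():
  for d in(35,100,165):
    q=[]
    for l in(-50,-25,0,25,50):
      p=proj(c,[*(lip+u*d+v*l),30]).round().astype(int);s=np.s_[p[1]-14:p[1]+14,p[0]-14:p[0]+14]
      q.append(cv2.phaseCorrelate(i0[s].copy(),i1[s].copy(),w)[0][1])
    g=(proj(c,[*lip,31])-proj(c,[*lip,30]))[1];print(n,d,"rise mm",np.round(np.array(q)/g,1),"-> lip",round(np.median(q)/g*200/(200-d),1))
s=arm.read_state();print(s["clock"],s["position"],s["contact_force"],s["wrist_torque"],s["gripper_width"])
E
python3 lift.py
```

```text
clock: 14.55
position: [520.7, -40.7, 86.1]
ee_rot: [-0.064, 0.998, -0.0, 0.001]
contact_force: [-7.3, -1.2, 6.6]
clock: 15.05
position: [524.7, -40.2, 86.1]
ee_rot: [-0.064, 0.998, -0.0, 0.001]
contact_force: [-7.2, -0.8, 6.2]
scene 35 rise mm [3.8 4.3 4.3 2.7 4.2] -> lip 5.1
scene 100 rise mm [3.6 2.6 2.9 1.8 2. ] -> lip 5.1
scene 165 rise mm [1.3 1.2 0.6 0.8 0.1] -> lip 4.6
side 35 rise mm [2.5 3.  3.1 3.3 4.3] -> lip 3.7
side 100 rise mm [2.5 0.9 1.6 2.7 2.3] -> lip 4.6
side 165 rise mm [-0.2  0.2  1.   1.5  1.5] -> lip 6.0
15.45 [524.66856379 -40.22342007  86.08173883] [-8.01046739 -1.81547471  6.2808623 ] [-0.31659043  2.13731046  0.06570397] 13.384709923576096
```

The lift is about 4.8 mm, and the wedge is flat, gripped and centred. I'll let it settle and hand in.

```bash
python3 jog.py '[{},{},{},{},{}]'; python3 -c "
from bench import arm
print(arm.job_done())"
```

```text
clock: 15.95
position: [524.7, -40.2, 86.1]
ee_rot: [-0.064, 0.998, 0.0, 0.001]
contact_force: [-7.3, -1.5, 6.3]
gripper_width: 13.0
grasp_force: 61.1
the job is handed in; nothing more can be done
None
```

I handed the job in at 16 s: the wedge is off the fork, flat on the counter, gripped and pushed in squarely, with the near lip lifted about 5 mm by camera measurement; no verdict was returned.

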